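Slide the loaded parts tray from the riser across the gap onto the tool chest

ROBOT

A 6-joint arm with a two-finger parallel gripper is mounted at the origin on the work surface. World frame = base frame: x ahead of the robot, y to its left, z up, the work surface at z = 0. Lengths are in m, angles in rad, forces in N, time in s.
With the tool pointing down it reaches from about 0.35 to 1 m from the base axis. Payload 7.1 kg.
Tool frame: the origin (TCP) lies midway between the tips of the shut fingers; the grasp point (between the pads) lies 19 mm behind it; z points along the fingers, y is the line along which they close (so a half turn about z gives the same grasp; the last joint's range is limited). The gripper opens to 85 mm and grips with 20 to 120 N. Pads are 22 mm wide; open, the fingers measure 114 mm over their backs; the gripper's body (76 mm by 85 mm) begins 54 mm behind the grasp point. The pads swing forward as they close: fully open they stand 13 mm farther back than shut.
Start: joints at [-1.358, 0.423, 1.63, -0, 1.089, -0.019], TCP at [0.144, -0.608, 0.231] pointing down, gripper open.
Joint ranges: [-3, 3], [-0.9, 2.11], [0.09, 2.58], [-1.31, 4.45], [0.11, 2.69], [-2.54, 2.54]. Speed limits (rad/s): [2.39, 2.39, 3.01, 3.14, 3.14, 3.14].

INTERFACE

Orientations are given as a rotation vector (axis times angle).
In Python, from plant import ctrl, imaging, job, models gives the robot as it stands.
- The arm moves only by the shell command python3 -m inch 'ROWS'. ROWS is JSON, a list that holds one entry, the list of rows, each a list of 7 numbers: the shift along the world's x, y, z in units of 25 mm (1.0 is 25 mm), then the turn, a rotation vector about the world's x, y, z in units of 8 degrees (1.0 is 8 degrees), then the opening, from 0 (shut) to 1 (fully open). In form: [[[tx, ty, tz, wx, wy, wz, jaw], ...]]. A call has 1 to 10 rows; each row shifts and turns the commanded pose from where the row before left it; what a row does not reach is not made up. A row lasts 1/10 s, in which the tool goes at most 50 mm and 8.59 degrees, less where a joint would pass 70% of its speed; a pose out of reach is approached as far as the arm can. A call is refused whole if a number of a shift passes 1 or a number of a turn 1, either way. A call with a gripper value outside its range is refused whole. The fingers move at their own pace and stop on an object; the grip force is fixed at half the most. Time passes only in rows, so rows that do not move let the fingers close. It gives the time, the measured TCP pose, the force, the opening and the grip force at its end, in the units of the state.
- ctrl.read_state(): the state, without advancing time (a new reading comes with each control period).
- imaging.snapshot(name): name is "scene" or "top" or "wrist"; returns the picture (420x560x3 uint8, red, green, blue); there is no depth.
- imaging.camera_model(name): a dict with "fovy" (degrees; the focal length in pixels is half the picture's height over the tangent of half this angle, whatever the lens; pixels are square), "cx", "cy" (the principal point, pixels), "eye" and "attitude" of the camera in the world. Camera axes: x right, y down, z forward; pixel columns grow to the right and rows downward; lengths in m; the calibration is good to about 2 mm. A picture is of the moment at which its call begins: read the wrist's pose just before it. camera_model takes no time and is no camera call; for the wrist camera it gives the pose at the moment of the call.
- job.finish_job(): hands the job in; it is judged then, once.
Trained networks look in the newest picture that a camera, given by its name, has taken for a name from the list of things; names that differ only in an ending like _2 or _b are one class to them, and where a whole thing is asked for, a point or a joint stands for the part that bears it (a point fixed in the world has none). Each returns a list of dicts, best first, with "score" (0 to 1); they miss things now and then, are a little off and sometimes report something else, mostly with a low value. They report only what shows in the picture. A call takes as long as a camera call.
- models.search_frame(name, camera): "uv" ([column, row] in pixels, amid what is visible of it).
The state is a dict: "time_s": time; "joint_positions": joint angles; "qd": joint speeds; "tau": joint torques, N m; "tcp_pos": TCP position; "ee_rot": TCP orientation; "force": force on the tool from outside, world axes, zero at the start; "wrist_torque": the same for the moment, N m; "grip_width": finger opening in m; "gripper_force": force on a finger pad.
Only numpy, scipy, OpenCV 4.12 (cv2) and the standard library are available. Lean on these libraries where they do the work, as an engineer would, in place of code of your own. Each camera call takes 0.05 s, during which the arm holds its last target. There are 200 camera calls.

TASK

Slide the blue parts tray, with the heavy jar at its nose left standing in its pocket, from the pine riser across the open gap and in between the two rails on top of the red tool chest, keeping it flat and low all the way: neither end may sag into the gap or be lifted off. Push it fully home so that its nose seats snugly on the black rubber bumper of the yellow stop with a light but definite press, never ramming the stop or forcing the rails, then let go and leave the oil bottle, green tin and tape roll where they stand.

Things in the scene. Friction and masses are not known exactly. Their poses are not given: they have to be found in the camera images.
- tray: Blue open tray, 130 (its x) by 220 (its y) by 35 mm, 0.28 kg (+-15 %); origin at the centre of its underside. Its -y end is the nose and enters the chest first; the nose's bottom edge is bevelled (rises 7 mm over the last 12 mm). Walls 5-6 mm, flat tail wall at y = +110 mm. Sockets up to 28 mm high are fixed inside; nothing but jar and tail tab stands above the rim.
- tray_lead (a point): Middle of the tray's nose end, at underside level (tray frame 0, -110, 0 mm).
- tray_tail (a point): Middle of the tray's tail end, at underside level (tray frame 0, 110, 0 mm).
- tray_tab (a point): Grip point in the middle of the black upright tab at the tray's tail (tray frame 0, 104, 60 mm). The tab is 56 mm wide in x, 12 mm thick in y (y = 98 to 110 mm, flush with the tail wall's outside) and rises to 78 mm above the underside, 43 mm above the rim; it can be pinched along y from above.
- tray_pocket (a point): Centre of the floor of the jar's pocket in the tray (tray frame 0, -68, 6 mm).
- jar: Dark jar with orange cap, 60 mm across, 80 mm high, 0.55 kg (+-15 %), standing loose in the pocket at the tray's nose; origin at the centre of its underside. It puts the loaded tray's centre of mass about 40 mm nose-wards of the tray's origin: unless its tail is held down, the tray tips nose-down before the nose has crossed the gap.
- chest: Low red tool chest, fixed, 210 (x) by 300 (y) mm, top deck 100 mm above the origin (centre of underside). The tray comes in over its +y edge (y = 150 mm), sliding to -y.
- rails: Pair of dark guide rails, 15 mm high, fixed on the chest's deck; origin on the deck right above the chest's origin, same axes. Parallel to y, 135 mm apart inside (2.5 mm room each side of the tray), straight from y = -150 to 80 mm, then flaring outwards to y = 139 mm (about 170 mm apart).
- mouth (a point): Middle of the chest's +y top edge, at deck height, where the tray comes in.
- stop: Yellow block fixed on the chest's deck, 100 mm wide, 34 high, 22 thick; origin at deck height mid +y face, 105 to 128 mm to the -y side of the chest's origin. A black rubber bumper, 70 mm wide, sticks out of that face by 3 to 23 mm, set differently each time and told by no pose (look, and feel for it). It does not give; it is what the nose must press on.
- riser: Fixed pine riser, 230 (x) by 260 (y) mm, top deck 100 mm above its origin (centre of its underside), parallel to the chest, on its +y side. Open gap of 120 to 135 mm between riser and chest; its deck may lie up to 2 mm higher or lower than the chest's. Decks and rails are waxed: the tray slides at about 0.2 friction.
- riser_edge (a point): Middle of the riser's top edge on the gap side, at deck height.
- oil: Yellow oil bottle, 60 mm across, 130 mm high, standing on the bench; leave alone. Origin at the centre of its underside.
- tin: Green tin, 72 mm across, 85 mm high, standing on the bench; leave alone. Origin at the centre of its underside.
- tape: Grey tape roll lying flat, 90 mm across, 45 mm high; leave alone. Origin at the centre of its underside.

How it is judged:
On the way, in this order (a step that is already met when the one before it is completed fails the run):
1. the tray bridges the gap: its nose lies on the chest, at least 15 mm past the mouth edge, the tray flat (y of tray_lead in the frame of chest below 0.135 m and z of tray_lead in the frame of chest below 0.108 m and angle between tray's own z axis and vertical below 0.05 rad), for 0.1 s.
2. the nose is pressed on the stop's bumper with at least 4 N for 0.2 s (contact force between tray and stop above 4 N), for 0.2 s.
At the end, for the whole second after the job is handed in: The tray rests flat (within 0.03 rad) on the chest's deck (both ends within 4 mm of deck height) between the rails, straight within 0.05 rad, its nose where the bumper stopped it (within 26 mm of the yellow block's face), the jar upright in its pocket (within 15 mm), everything still and released (y of tray_lead in the frame of stop below 0.026 m and angle between the y axis of tray and the y axis of chest, either way round below 0.05 rad and angle between tray's own z axis and vertical below 0.03 rad and z of each of tray_lead, tray_tail in the frame of chest below 0.104 m and z of tray_tail in the frame of chest above 0.096 m and distance between jar and tray_pocket below 0.015 m and angle between jar's own z axis and vertical below 0.1 rad and linear speed of tray below 0.01 m/s); the robot touches nothing.
It fails at once if the tray sags: it tips more than 0.06 rad (13 mm over its length) or its nose drops more than 8 mm below the chest's deck (angle between tray's own z axis and vertical above 0.06 rad or z of tray_lead in the frame of chest below 0.092 m).
It fails at once if either end of the tray is lifted more than 15 mm above the chest's deck (z of any of tray_lead, tray_tail in the frame of chest above 0.115 m).
It fails at once if the tray is rammed into the stop, or forced against the rails, with more than 25 N (contact force between tray and stop above 25 N or contact force between tray and rails above 25 N).
It fails at once if the jar leaves its pocket (distance between jar and tray_pocket above 0.025 m).
It fails at once if the oil bottle, tin or tape roll is moved more than 15 mm (distance of any of oil, tin, tape from where it was at the start of the episode above 0.015 m).
It also fails if it takes over 67 s, if anything falls off the work surface, if the arm or the gripper's body presses on something with over 40 N, if the wrist force passes 120 N, or if a joint passes its speed limit or range.

## Working session

There is one attempt and no reset: what is moved stays moved. The work goes in short steps, Python scripts to look and compute and a shell command to move; the robot and the scene stay as the last step left them, time stands still between calls to the robot, and variables do not carry over. Pictures are saved under pics/ and viewed, at most 14 in all, crops included, and the job is handed in when it is done.

```bash
mkdir -p pics; python3 - <<'E'
from plant import ctrl, imaging, job, models
import cv2,numpy as np
s=ctrl.read_state();print(s)
for c in("scene","top"):
    im=imaging.snapshot(c);cv2.imwrite(f"pics/{c}0.png",im[:,:,::-1]);m=imaging.camera_model(c);print(c,m)
    for n in("tray","tray_tab","jar","chest","rails","stop","riser","mouth","riser_edge","oil","tin","tape"):
        try:
            r=models.search_frame(n,c);print(n,[(np.round(d["uv"],1).tolist(),round(d["score"],2)) for d in r[:2]])
        except Exception as e: print(n,e)
E
```

```text
{'time_s': 0.0, 'joint_positions': array([-1.35801172e+00,  4.23846278e-01,  1.63072548e+00,  1.58868082e-05,
        1.08860643e+00, -1.89829679e-02]), 'qd': array([-0.00061269, -0.00016047, -0.00146803,  0.00093979,  0.0014475 ,
        0.00049015]), 'tau': array([ 2.62773669e-03, -5.57381451e+01, -2.81742096e+01,  1.16531319e-04,
        7.44458725e-03,  1.76512083e-05]), 'tcp_pos': array([ 0.14348055, -0.60772239,  0.23052836]), 'ee_rot': array([-3.11895440e+00, -3.63051239e-01,  2.18853189e-04]), 'force': array([0.62944205, 0.10372975, 0.18730234]), 'wrist_torque': array([-0.01801355,  0.00443898,  0.01852698]), 'gripper_force': 0.0, 'grip_width': 0.08527298258941379}
scene {'fovy': 53.754460029004996, 'cx': 283.13793025855733, 'cy': 204.25735441933134, 'eye': array([0.85724754, 0.40799678, 0.76933573]), 'attitude': array([-0.77153174, -2.63629728,  1.00262627])}
tray [([345.7, 301.4], 0.97), ([160.7, 194.2], 0.66)]
tray_tab [([344.6, 301.4], 0.69)]
jar [([314.5, 251.1], 0.67)]
chest []
rails [([253.8, 144.7], 0.98), ([340.6, 299.1], 0.56)]
stop [([213.3, 128.0], 0.8)]
riser [([
[... 163 characters left out ...]
), ([346.1, 302.5], 0.6)]
tin [([161.1, 192.7], 0.94)]
tape [([208.0, 277.8], 0.64)]
top {'fovy': 48.38653766409251, 'cx': 277.43859270182224, 'cy': 212.41488388973644, 'eye': array([ 0.43999407, -0.08347984,  1.32601656]), 'attitude': array([-2.19195822,  2.15586331, -0.09001157])}
tray [([186.4, 202.3], 0.81)]
tray_tab [([186.8, 203.3], 0.88)]
jar [([220.0, 203.5], 0.93), ([395.5, 214.8], 0.33)]
chest [([350.2, 217.8], 0.55)]
rails [([356.3, 190.5], 0.61)]
stop [([395.4, 216.7], 0.76)]
riser [([202.4, 230.5], 0.86)]
mouth [([345.7, 216.0], 0.91), ([366.3, 281.1], 0.5)]
riser_edge [([205.2, 233.4], 0.9)]
oil [([364.9, 282.5], 0.74)]
tin [([363.7, 150.8], 0.58)]
tape [([267.1, 141.7], 0.68)]
```

View pics/top0.png

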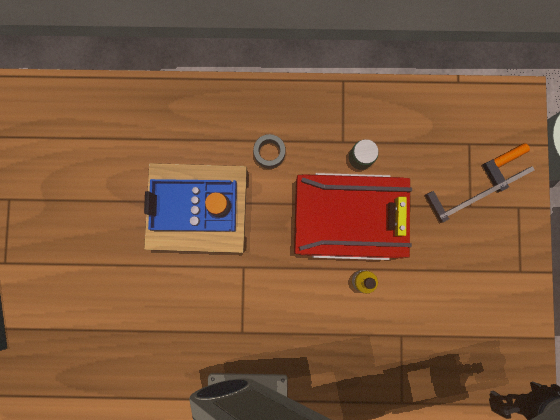

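View pics/scene0.png

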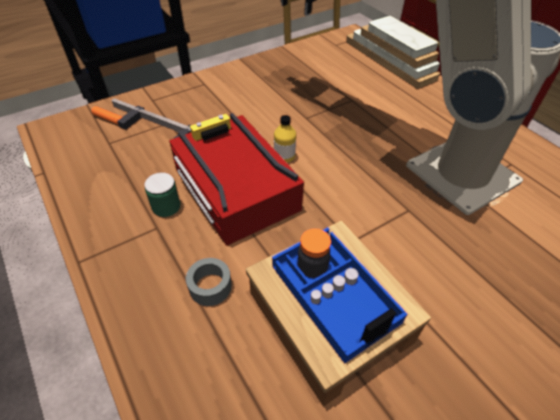

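The top view shows the tray on the riser (tab ~(150,203), jar (216,204)), and the chest from x-col 296 to 410 with the rails at rows ~187/244. The stop is at (402,216) with the bumper at (391,216). Next I'll measure edges by colour fits.

```bash
cat > h.py <<'E'
from plant import ctrl, imaging, job, models
import cv2,numpy as np
from scipy.spatial.transform import Rotation as R
def cam(c):
    m=imaging.camera_model(c);return 210/np.tan(np.radians(m["fovy"]/2)),m["cx"],m["cy"],np.array(m["eye"]),R.from_rotvec(m["attitude"]).as_matrix()
def ray(C,uv):
    f,cx,cy,e,A=C;d=A@np.array([(uv[0]-cx)/f,(uv[1]-cy)/f,1.]);return e,d/np.linalg.norm(d)
def at(C,uv,z):
    e,d=ray(C,uv);return e+d*(z-e[2])/d[2]
def proj(C,p):
    f,cx,cy,e,A=C;q=A.T@(np.array(p)-e);return np.array([cx+f*q[0]/q[2],cy+f*q[1]/q[2]])
def tri(*cr):
    M=0;b=0
    for C,uv in cr:
        e,d=ray(C,uv);P=np.eye(3)-np.outer(d,d);M=M+P;b=b+P@e
    return np.linalg.solve(M,b)
def mask(im,n):
    h,s,v=cv2.split(cv2.cvtColor(im,cv2.COLOR_RGB2HSV))
    m={"blue":(h>105)&(h<130)&(s>150)&(v>60),"red":((h<5)|(h>172))&(s>170)&(v>60),"yellow":(h>22)&(h<36)&(s>150)&(v>120),"orange":(h>5)&(h<18)&(s>190)&(v>150),"dark":(v<60)}[n]
    return m.astype(np.uint8)
def big(m):
    c,_=cv2.findContours(m,cv2.RETR_EXTERNAL,cv2.CHAIN_APPROX_NONE);return sorted(c,key=cv2.contourArea)[::-1]
E
python3 - <<'E'
from h import *
im=cv2.imread("pics/top0.png")[:,:,::-1].copy();C=cam("top")
for n,z in(("blue",.135),("red",.1),("yellow",.134),("orange",.186)):
    for c in big(mask(im,n))[:2]:
        if cv2.contourArea(c)<60: continue
        r=cv2.minAreaRect(c);b=cv2.boxPoints(r)
        print(n,cv2.contourArea(c),np.round(r[0],1),np.round(r[1],1),round(r[2],1));print(np.round([at(C,p,z)[:2] for p in b],4).tolist(),np.round(at(C,r[0],z),4))
big_=cv2.resize(im[160:270,140:420],None,fx=2.85,fy=2.85,interpolation=cv2.INTER_CUBIC);cv2.imwrite("pics/topc.png",big_[:,:,::-1])
E
```

```text
blue 3463.5 [191.5 205. ] [48. 85.] 90.0
[[0.6207, 0.2558], [0.6242, 0.0367], [0.5006, 0.0336], [0.497, 0.2507]] [0.5604 0.1442 0.135 ]
red 7653.0 [352.3 215.9] [114.8  80.3] 1.6
[[0.4384, -0.1209], [0.6505, -0.1238], [0.647, -0.4276], [0.4353, -0.4201]] [ 0.542  -0.2732  0.1   ]
yellow 230.0 [401.5 216. ] [38.  7.] 90.0
[[0.5898, -0.3849], [0.59, -0.4029], [0.4926, -0.4022], [0.4923, -0.3844]] [ 0.541  -0.3936  0.134 ]
orange 303.5 [215.5 202.5] [19.8 19.8] 45.0
[[0.5618, 0.11], [0.597, 0.0766], [0.5629, 0.0413], [0.5279, 0.0747]] [0.5624 0.0757 0.186 ]
orange 276.5 [512.2 154.4] [ 8.5 37.6] 62.6
[[0.681, -0.6078], [0.7257, -0.6912], [0.7068, -0.7004], [0.6621, -0.617]] [ 0.6939 -0.654   0.186 ]
```

View pics/topc.png

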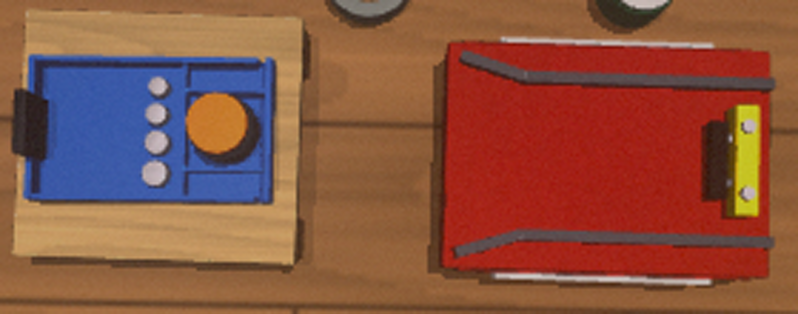

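The crop shows the tab at the tray's tail (left). The tray's nose faces the chest, the rails flare towards the riser, and the bumper sticks out of the stop by roughly 18 mm. Next I'll move over the chest for a close look.

```bash
python3 -m inch '[[[0.5,0.5,1,0,0,-0.2,1],[0.5,0.5,1,0,0,-0.2,1],[0.8,0.6,1,0,0,-0.2,1],[1,0.7,1,0,0,-0.2,1],[1,0.8,1,0,0,-0.2,1],[1,0.8,1,0,0,-0.2,1],[1,1,1,0,0,-0.2,1],[1,1,1,0,0,-0.2,1],[1,1,0.5,0,0,-0.1,1],[1,1,0,0,0,0,1]]]'
python3 -m inch '[[[1,1,0,0,0,0,1],[1,1,0,0,0,0,1],[1,1,0,0,0,0,1],[1,1,0,0,0,0,1],[1,1,0,0,0,0,1],[0.5,1,0,0,0,0,1],[0,0,0,0,0,0,1]]]'
python3 - <<'E'
from h import *
print(ctrl.read_state()["joint_positions"]);print(imaging.camera_model("wrist"))
im=imaging.snapshot("wrist");cv2.imwrite("pics/w1.png",im[:,:,::-1])
E
```

```text
time_s: 2.3
tcp_pos: [0.365, -0.4103, 0.4465]
ee_rot: [3.138, -0.01, 0.005]
force: [0.2, 0.5, -0.1]
grip_width: 0.0854
gripper_force: 0.0
time_s: 3.0
tcp_pos: [0.5024, -0.2582, 0.4437]
ee_rot: [-3.141, 0.003, -0.0]
force: [-1.3, -0.6, 0.1]
grip_width: 0.0854
gripper_force: 0.0
[-4.96212105e-01  1.59799666e-01  1.50703490e+00  9.17865464e-04
  1.47505218e+00  1.07653909e+00]
{'fovy': 71.49998977077519, 'cx': 279.3931553523107, 'cy': 211.83808957609003, 'eye': array([ 0.57996792, -0.25819498,  0.58683262]), 'attitude': array([ 2.05316719, -2.05898006, -0.3195372 ])}
```

View pics/w1.png

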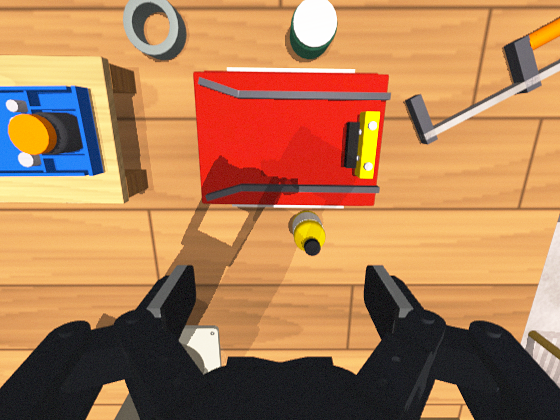

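The wrist view shows the chest (195–388, 70–206), with the upper rail at row ~95 and the lower at ~188. The bumper face is at col ~345, the riser edge at col ~105–125 and the tray nose at col ~100. I'll fit these edges numerically.

```bash
python3 - <<'E'
from h import *
W=cam("wrist");T=cam("top")
w=cv2.imread("pics/w1.png")[:,:,::-1].copy();t=cv2.imread("pics/top0.png")[:,:,::-1].copy()
def edge(img,C,axis,fixed,lo,hi,z,pol=None):
    """strongest gradient along axis: for each fixed col/row; returns pixel pts"""
    pts=[]
    for k in fixed:
        l=img[lo:hi,k] if axis=='v' else img[k,lo:hi]
        g=np.abs(np.diff(cv2.GaussianBlur(l.astype(np.float32).reshape(-1,1,3),(1,3),0)[:,0],axis=0)).sum(1)
        i=g.argmax(); 
        s=slice(max(i-2,0),i+3);p=lo+.5+(g[s]*np.arange(len(g))[s]).sum()/g[s].sum()
        pts.append((k,p) if axis=='v' else (p,k))
    P=np.array([at(C,p,z) for p in pts])
    return P
def line(P,along):
    # along: 0 => x varies, fit y=a+b x ; 1 => fit x=a+b y ; robust
    a,b=P[:,along],P[:,1-along]
    for _ in range(4):
        c=np.polyfit(a,b,1);r=b-np.polyval(c,a);k=np.abs(r)<max(.002,1.5*np.median(abs(r)));a,b=a[k],b[k]
    return np.round(c,4),len(a),round(float(np.std(r[k])),5)
def rail(img,C,cols,lo,hi,z):
    pts=[]
    for k in cols:
        l=img[lo:hi,k].astype(float);sat=l.max(1)-l.min(1);wt=np.clip(90-sat,0,None)*(l.max(1)<150)
        if wt.sum()>60: pts.append((k,(wt*np.arange(lo,hi)).sum()/wt.sum()))
    return np.array([at(C,p,z) for p in pts])
def ev(r,y): return round(float(np.polyval(r[0],y)),4)
for nm,img,C,cols,u,l in(("wrist",w,W,range(245,375),(85,106),(176,200)),("top",t,T,range(326,405),(180,196),(236,250))):
    ru=line(rail(img,C,cols,*u,.115),1);rl=line(rail(img,C,cols,*l,.115),1);print(nm,"rails",ru,rl,"mid at y=-.15,-.3",[(ev(ru,y)+ev(rl,y))/2 for y in(-.12,-.2,-.4)],ev(ru,-.2)-ev(rl,-.2))
m=line(edge(w,W,'h',range(110,180),185,215,.1),0);print("mouth y w",m,ev(m,.54))
m=line(edge(t,T,'h',range(195,240),285,305,.1),0);print("mouth y t",m,ev(m,.54))
m=line(edge(w,W,'h',list(range(80,90))+list(range(180,195)),90,118,.1),0);print("riser edge w",m,ev(m,.55))
m=line(edge(t,T,'h',list(range(172,180))+list(range(238,248)),238,252,.1),0);print("riser edge t",m,ev(m,.55))
m=line(edge(w,W,'h',range(135,155),335,352,.12),0);print("bumper w",m,ev(m,.54))
m=line(edge(t,T,'h',range(206,226),380,394,.12),0);print("bumper t",m,ev(m,.54))
m=line(edge(w,W,'h',range(120,170),353,366,.134),0);print("stop top-face w",m,ev(m,.54))
m=line(edge(t,T,'h',range(202,230),393,402,.134),0);print("stop t",m,ev(m,.54))
m=line(edge(w,W,'h',range(95,165),94,106,.135),0);print("nose w",m,ev(m,.56))
m=line(edge(t,T,'h',range(184,228),232,241,.135),0);print("nose t",m,ev(m,.56))
m=line(edge(w,W,'v',range(50,95),80,95,.135),1);m2=line(edge(w,W,'v',range(0,95),166,182,.135),1);print("tray sides w",m,m2,ev(m,.08),ev(m2,.08))
m=line(edge(t,T,'v',range(162,230),174,186,.135),1);m2=line(edge(t,T,'v',range(162,230),226,236,.135),1);print("tray sides t",m,m2,ev(m,.14),ev(m2,.14))
E
```

```text
wrist rails (array([0.0165, 0.6183]), 130, 0.00028) (array([0.018 , 0.4761]), 130, 0.00019) mid at y=-.15,-.3 [0.5450999999999999, 0.54375, 0.5403] 0.14250000000000002
top rails (array([0.0154, 0.6194]), 79, 0.00023) (array([0.0148, 0.4749]), 79, 0.00021) mid at y=-.15,-.3 [0.54535, 0.5441, 0.5410999999999999] 0.14439999999999997
mouth y w (array([-0.0171, -0.117 ]), 70, 0.0001) -0.1262
mouth y t (array([-0.0171, -0.1034]), 34, 0.00067) -0.1126
riser edge w (array([-0.2262,  0.1507]), 13, 0.00092) 0.0263
riser edge t (array([-0.0141,  0.0186]), 18, 0.00039) 0.0108
bumper w (array([-0.2648, -0.2167]), 14, 0.00102) -0.3597
bumper t (array([-0.0082, -0.3525]), 20, 0.00016) -0.3569
stop top-face w (array([-0.0054, -0.382 ]), 35, 0.00028) -0.3849
stop t (array([-0.0141, -0.376 ]), 24, 0.0005) -0.3836
nose w (array([-0.0644,  0.0473]), 67, 0.00115) 0.0112
nose t (array([-0.0013,  0.0314]), 44, 0.00028) 0.0307
tray sides w (array([0.0598, 0.6228]), 41, 0.00074) (array([-0.0012,  0.4969]), 95, 0.00025) 0.6276 0.4968
tray sides t (array([-0.0017,  0.6263]), 68, 0.00035) (array([-0.0145,  0.496 ]), 68, 0.00047) 0.6261 0.494
```

```bash
python3 -m inch '[[[0,1,0,0,0,0,1],[0,1,0,0,0,0,1],[0,1,0,0,0,0,1],[0,1,0,0,0,0,1],[0,1,0,0,0,0,1],[0,1,0,0,0,0,1],[0,1,0,0,0,0,1],[0,1,0,0,0,0,1],[0,1,0,0,0,0,1],[0,1,0,0,0,0,1]]]'
python3 -m inch '[[[0,1,0,0,0,0,1],[0,1,0,0,0,0,1],[0,1,0,0,0,0,1],[0,1,0,0,0,0,1],[0,1,0,0,0,0,1],[0,1,0,0,0,0,1],[0,0.5,-1,0,0,0,1],[0,0,-1,0,0,0,1],[0,0,0,0,0,0,1],[0,0,0,0,0,0,1]]]'
python3 - <<'E'
from h import *
im=imaging.snapshot("wrist");cv2.imwrite("pics/w2.png",im[:,:,::-1]);np.save("w2cam.npy",imaging.camera_model("wrist"),allow_pickle=True)
C=cam("wrist")
for n in("tray","tray_tab","jar"): print(n,models.search_frame(n,"wrist")[:2])
for z in(.135,.1):print(z)
b=max(big(mask(im,"blue")),key=cv2.contourArea);print(np.round(cv2.boxPoints(cv2.minAreaRect(b)),1).tolist())
E
```

```text
time_s: 4.05
tcp_pos: [0.5008, -0.0109, 0.444]
ee_rot: [3.141, -0.011, 0.001]
force: [1.3, 0.2, 0.4]
grip_width: 0.0855
gripper_force: 0.0
time_s: 5.05
tcp_pos: [0.5013, 0.151, 0.3942]
ee_rot: [3.141, -0.01, -0.0]
force: [0.1, 0.6, 0.4]
grip_width: 0.0854
gripper_force: 0.0
tray [{'uv': [270.8, 128.4], 'score': 0.94}, {'uv': [533.1, 241.2], 'score': 0.49}]
tray_tab [{'uv': [271.8, 127.6], 'score': 0.64}]
jar [{'uv': [339.8, 130.3], 'score': 0.92}]
0.135
0.1
[[197.89999389648438, 81.0], [370.0, 79.0], [371.20001220703125, 179.3000030517578], [199.10000610351562, 181.3000030517578]]
```

View pics/w2.png

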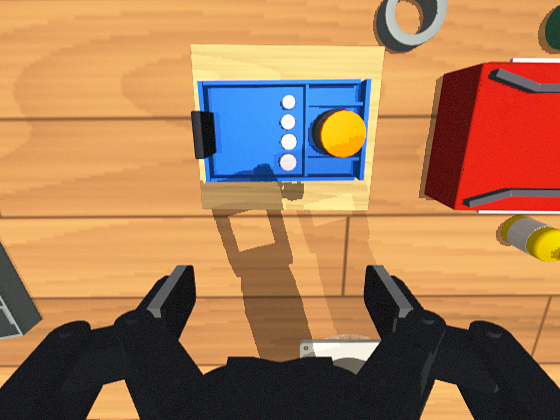

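The wrist view shows the tray rim at (198–371, 80–181), with the tab's top left edge at cols 192–215, rows 111–158. The riser edge is at about col 370–384, and the near rim is the clear edge.

```bash
cat >> h.py <<'E'
def bnd(m,axis,fixed,last):
    out=[]
    for k in fixed:
        i=np.flatnonzero(m[:,k] if axis=='v' else m[k])
        if len(i): q=(i[-1]+.5 if last else i[0]-.5); out.append((k,q) if axis=='v' else (q,k))
    return np.array(out)
def fit(C,pts,z,along):
    P=np.array([at(C,p,z) for p in pts]);a,b=P[:,along],P[:,1-along]
    for _ in range(5):
        c=np.polyfit(a,b,1);r=b-np.polyval(c,a);k=abs(r)<max(.0012,2*np.median(abs(r)));a,b=a[k],b[k]
    return c
E
python3 - <<'E'
from h import *
im=cv2.imread("pics/w2.png")[:,:,::-1].copy();C=cam("wrist");m=mask(im,"blue")
z=.135
up=fit(C,bnd(m,'v',range(220,360),0),z,1);lo=fit(C,bnd(m,'v',range(215,360),1),z,1)
no=fit(C,bnd(m,'h',range(88,175),1),z,0);ta=fit(C,bnd(m,'h',list(range(88,105))+list(range(166,178)),0),z,0)
for n,c,v in(("up",up,.144),("lo",lo,.144),("nose",no,.56),("tail",ta,.56)): print(n,np.round(c,4),np.polyval(c,v).round(4))
d=(im.max(2)<75).astype(np.uint8);d[:, :185]=0;d[:,225:]=0;d[:105]=0;d[162:]=0
c=big(d)[0];r=cv2.minAreaRect(c);print(r);print(np.round([at(C,p,.178)[:2] for p in cv2.boxPoints(r)],4).tolist())
# pine edge nose side
h,s,v=cv2.split(cv2.cvtColor(im,cv2.COLOR_RGB2HSV))
for row in(60,70,195,203): print(row,im[row,360:392:2].tolist() if row in(60,203) else '')
# height check: jar cap & near tray corner via top view
T=cam("top");t=cv2.imread("pics/top0.png")[:,:,::-1].copy()
cw=cv2.minEnclosingCircle(max(big(mask(im,"orange")),key=lambda c:-abs(cv2.boundingRect(c)[0]-315)))[0];ct=cv2.minEnclosingCircle(big(mask(t,"orange"))[0])[0];print("cap",cw,ct,tri((C,cw),(T,ct)))
mt=mask(t,"blue");P=lambda c1,c2:None
def corner(m,rv,rh):
    a=bnd(m,'v',rv,1);b=bnd(m,'h',rh,1);ca=np.polyfit(*a.T,1);cb=np.polyfit(b[:,1],b[:,0],1)
    y=ca[1]; 
    for _ in range(20): x=np.polyval(cb,y);y=np.polyval(ca,x)
    return x,y
a=corner(m,range(215,360),range(100,175));b=corner(mt,range(160,230),range(190,225));print("corner",a,b,tri((C,a),(T,b)))
E
```

```text
up [0.0036 0.6263] 0.6268
lo [-0.0039  0.4988] 0.4983
nose [0.0019 0.0338] 0.0349
tail [0.0051 0.2524] 0.2553
((203.67820739746094, 134.28216552734375), (46.866249084472656, 21.59230613708496), 84.2894058227539)
[[0.5886, 0.2549], [0.5908, 0.2296], [0.5369, 0.228], [0.5345, 0.2546]]
60 [[251, 225, 143], [251, 226, 144], [251, 228, 143], [251, 227, 145], [251, 226, 143], [251, 225, 142], [251, 225, 144], [251, 225, 144], [251, 225, 142], [250, 223, 139], [250, 223, 142], [252, 226, 144], [234, 166, 97], [236, 172, 103], [235, 170, 99], [234, 170, 98]]
70 
195 
203 [[246, 213, 133], [246, 212, 134], [246, 214, 137], [246, 214, 134], [227, 177, 107], [218, 149, 88], [217, 150, 92], [215, 148, 87], [216, 148, 88], [210, 144, 85], [214, 150, 91], [213, 149, 85], [214, 150, 90], [218, 149, 89], [216, 148, 86], [218, 150, 88]]
cap (334.0, 133.5) (215.71505737304688, 202.6290283203125) [0.56376974 0.080572   0.15292274]
corner (np.float64(359.57283453756224), np.float64(179.11266423724712)) (np.float64(233.20804296292738), np.float64(229.43898425396836)) [0.49881595 0.03691703 0.12853834]
```

Tray: centre x≈0.5625, tail y≈0.2553, yaw≈0. Tab centre is ≈(0.5627, 0.2493). I'll stop first at z≈0.19.

```bash
python3 -m inch '[[[0.61,1,-0.2,0,0,0,1],[0.61,1,-0.5,0,0,0,1],[0.61,1,-1,0,0,0,1],[0.61,0.93,-1,0,0,0,1],[0,0,-1,0,0,0,1],[0,0,-1,0,0,0,1],[0,0,-1,0,0,0,1],[0,0,-1,0,0,0,1],[0,0,-0.8,0,0,0,1],[0,0,-0.6,0,0,0,1]]]'
python3 -m inch '[[[0,0,0,0,0,0,1],[0,0,0,0,0,0,1]]]'
```

```text
time_s: 6.25
tcp_pos: [0.5623, 0.2498, 0.1907]
ee_rot: [3.142, -0.009, 0.0]
force: [0.3, 1.0, 0.9]
grip_width: 0.0851
gripper_force: 0.0
time_s: 6.45
tcp_pos: [0.5627, 0.2501, 0.192]
ee_rot: [-3.141, 0.009, -0.001]
force: [-0.8, 0.2, -0.4]
grip_width: 0.0855
gripper_force: 0.0
```

```bash
python3 -m inch '[[[0,0,-0.8,0,0,0,1],[0,0,-0.8,0,0,0,1],[0,-0.03,-0.44,0,0,0,1],[0,0,0,0,0,0,1],[0,0,0,0,0,0,0],[0,0,0,0,0,0,0],[0,0,0,0,0,0,0],[0,0,0,0,0,0,0],[0,0,0,0,0,0,0],[0,0,0,0,0,0,0]]]'
python3 -m inch '[[[0,0,0,0,0,0,0],[0,0,0,0,0,0,0],[0,0,0,0,0,0,0]]]'; python3 -c "
from h import *
print(ctrl.read_state())"
```

```text
time_s: 7.45
tcp_pos: [0.5626, 0.2493, 0.1408]
ee_rot: [-3.141, 0.008, -0.002]
force: [0.5, -0.8, 3.0]
grip_width: 0.011
gripper_force: 59.3
time_s: 7.75
tcp_pos: [0.5626, 0.2493, 0.1409]
ee_rot: [-3.141, 0.008, -0.002]
force: [0.5, -0.4, 5.6]
grip_width: 0.0113
gripper_force: 59.4
{'time_s': 7.75, 'joint_positions': array([ 3.97918496e-01,  5.20358217e-01,  1.71218623e+00, -2.25723063e-04,
        9.07982319e-01,  1.97423858e+00]), 'qd': array([-1.27804813e-03, -1.69988123e-03, -1.27554685e-03,  6.83713526e-05,
       -8.11270901e-04, -7.76175804e-04]), 'tau': array([  0.41536083, -54.07518983, -22.23600805,   0.39075631,
        -0.05919593,   0.20813158]), 'tcp_pos': array([0.56255518, 0.24931591, 0.1408581 ]), 'ee_rot': array([-3.14132900e+00,  8.45797786e-03, -1.65060393e-03]), 'force': array([ 0.45604764, -0.42796726,  5.57887062]), 'wrist_torque': array([-0.20327884, -0.02299578,  0.22559652]), 'gripper_force': 59.42884683609009, 'grip_width': 0.01130526786413063}
```

```bash
python3 -m inch '[[[-0.04,-0.05,-0.02,0,0,-0.013,0],[-0.05,-0.1,-0.02,0,0,-0.015,0],[-0.05,-0.2,0,0,0,-0.015,0],[-0.05,-0.2,0,0,0,-0.015,0],[-0.05,-0.2,0,0,0,-0.015,0],[-0.05,-0.2,0,0,0,-0.015,0],[-0.05,-0.2,0,0,0,-0.015,0],[-0.05,-0.2,0,0,0,-0.015,0],[-0.05,-0.2,0,0,0,-0.013,0],[-0.04,-0.1,0,0,0,0,0]]]'; python3 -c "
from h import *
print(ctrl.read_state()['force'],ctrl.read_state()['wrist_torque'])"
```

```text
time_s: 8.75
tcp_pos: [0.5515, 0.2089, 0.1408]
ee_rot: [-3.139, 0.038, -0.005]
force: [2.0, 3.4, 9.2]
grip_width: 0.0111
gripper_force: 60.1
[1.97718353 3.42650445 9.16234105] [0.28035591 0.09364168 0.07354863]
```

```bash
python3 -m inch '[[[-0.006,-0.1,-0.02,0,0,0,0],[-0.006,-0.2,-0.02,0,0,0,0],[-0.006,-0.2,0,0,0,0,0],[-0.006,-0.2,0,0,0,0,0],[-0.006,-0.2,0,0,0,0,0],[-0.006,-0.2,0,0,0,0,0],[-0.006,-0.2,0,0,0,0,0],[-0.006,-0.2,0,0,0,0,0],[-0.006,-0.2,0,0,0,0,0],[-0.006,-0.1,0,0,0,0,0]]]'; python3 -c "
from h import *
im=imaging.snapshot('scene');cv2.imwrite('pics/s2.png',im[100:400,100:500,::-1].repeat(2,0).repeat(2,1)); print(ctrl.read_state()['wrist_torque'])"
```

```text
time_s: 9.75
tcp_pos: [0.5508, 0.1642, 0.1408]
ee_rot: [-3.139, 0.039, -0.008]
force: [0.7, 5.6, 15.8]
grip_width: 0.0114
gripper_force: 61.1
[0.08970298 0.52641609 0.02774023]
```

View pics/s2.png

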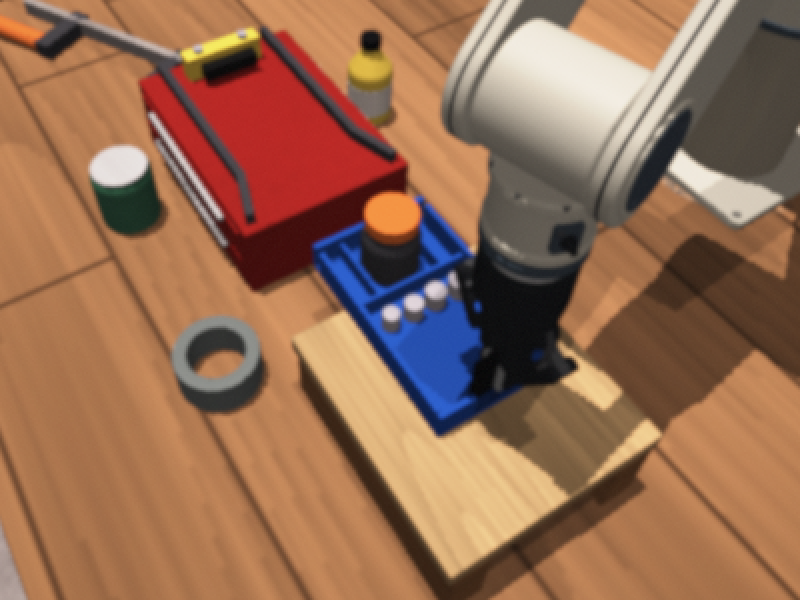

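The tray is flat and overhanging, with the nose at y≈-0.05. Going on slowly.

```bash
python3 -m inch '[[[-0.006,-0.1,0,0,0,0,0],[-0.006,-0.2,0,0,0,0,0],[-0.006,-0.2,0,0,0,0,0],[-0.006,-0.2,0,0,0,0,0],[-0.006,-0.2,0,0,0,0,0],[-0.006,-0.2,0,0,0,0,0],[-0.006,-0.2,0,0,0,0,0],[-0.006,-0.2,0,0,0,0,0],[-0.006,-0.15,0,0,0,0,0],[-0.006,-0.1,0,0,0,0,0]]]'; python3 -c "
from h import *
im=imaging.snapshot('wrist');cv2.imwrite('pics/w3.png',im[:,:,::-1]); print(ctrl.read_state()['wrist_torque']);
im=imaging.snapshot('scene');cv2.imwrite('pics/s3.png',im[100:400,100:500,::-1].repeat(2,0).repeat(2,1))"
```

```text
time_s: 10.8
tcp_pos: [0.5494, 0.1205, 0.1408]
ee_rot: [-3.139, 0.039, -0.008]
force: [-0.2, 5.7, 17.5]
grip_width: 0.0112
gripper_force: 61.3
[ 0.22410768  0.52091576 -0.00936291]
```

View pics/w3.png

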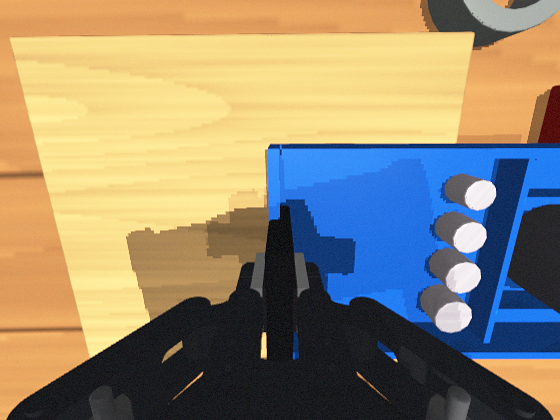

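The pinch is square on the tab and the tray is still on the riser. The riser edge is at col ~474. Onwards over the mouth.

```bash
python3 -m inch '[[[0,-0.1,0,0,0,0,0],[-0.003,-0.2,0,0,0,0,0],[-0.003,-0.2,0,0,0,0,0],[-0.003,-0.2,0,0,0,0,0],[-0.003,-0.2,0,0,0,0,0],[-0.003,-0.2,0,0,0,0,0],[-0.003,-0.2,0,0,0,0,0],[-0.003,-0.2,0,0,0,0,0],[-0.003,-0.2,0,0,0,0,0],[0,-0.1,0,0,0,0,0]]]'; python3 -c "
from h import *
im=imaging.snapshot('top');cv2.imwrite('pics/t4.png',im[150:290,180:420,::-1].repeat(3,0).repeat(3,1)); print(ctrl.read_state()['wrist_torque'])"
```

```text
time_s: 11.9
tcp_pos: [0.5489, 0.0753, 0.1409]
ee_rot: [-3.139, 0.039, -0.008]
force: [-0.3, 6.1, 19.8]
grip_width: 0.0112
gripper_force: 61.5
[0.53388096 0.45405334 0.01378521]
```

View pics/t4.png

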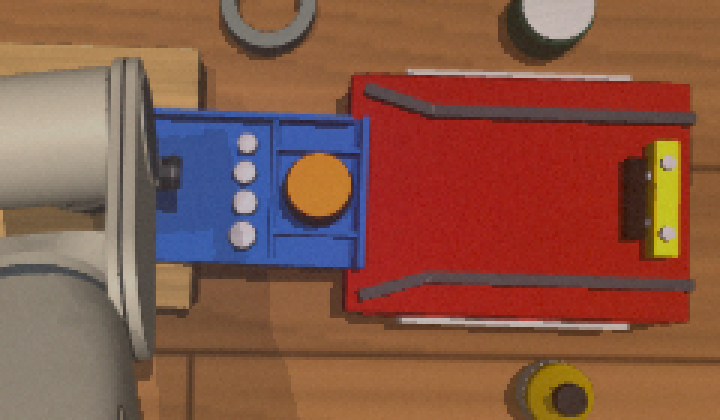

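The nose is about 20 mm onto the chest and centred between the flares (upper rail row ~112, lower ~278, tray nose rows 117–268). I'll ease the down-force while going on.

```bash
python3 -m inch '[[[-0.003,-0.1,0.005,0,0,0,0],[-0.003,-0.2,0.005,0,0,0,0],[-0.003,-0.2,0.005,0,0,0,0],[-0.003,-0.2,0.005,0,0,0,0],[-0.003,-0.2,0.005,0,0,0,0],[-0.003,-0.2,0.005,0,0,0,0],[-0.003,-0.2,0.005,0,0,0,0],[-0.003,-0.2,0.005,0,0,0,0],[-0.003,-0.2,0.01,0,0,0,0],[0,0,0.01,0,0,0,0]]]'; python3 -c "
from h import *
im=imaging.snapshot('top');cv2.imwrite('pics/t5.png',im[150:290,180:420,::-1].repeat(3,0).repeat(3,1)); print(ctrl.read_state()['wrist_torque'])"
```

```text
time_s: 12.95
tcp_pos: [0.547, 0.0318, 0.1409]
ee_rot: [-3.141, 0.039, -0.004]
force: [2.2, 0.1, 6.2]
grip_width: 0.0116
gripper_force: 59.5
[ 0.18636578  0.05681253 -0.00753301]
```

```bash
python3 -m inch '[[[0.01,-0.1,0.01,0,0,0,0],[0.01,-0.2,0.01,0,0,0,0],[-0.003,-0.2,0,0,0,0,0],[-0.003,-0.2,0,0,0,0,0],[-0.003,-0.2,0,0,0,0,0],[-0.003,-0.1,0,0,0,0,0],[0,0,0,0,0,0,0]]]'; python3 - <<'E'
from h import *
s=ctrl.read_state();print(s['wrist_torque'],s['force'])
im=imaging.snapshot('top');C=cam("top");m=mask(im,"blue");r=mask(im,"red")
up=fit(C,bnd(m,'v',range(290,328),0),.135,1);lo=fit(C,bnd(m,'v',range(290,328),1),.135,1);no=fit(C,bnd(m,'h',range(195,228),1),.135,0)
print(up,lo,no,[np.polyval(q,-.15) for q in(up,lo)],np.polyval(no,.545))
cv2.imwrite('pics/t6.png',im[150:290,180:420,::-1].repeat(3,0).repeat(3,1))
E
```

```text
time_s: 13.7
tcp_pos: [0.5468, 0.0065, 0.1408]
ee_rot: [-3.141, 0.038, -0.003]
force: [1.8, 0.5, 5.2]
grip_width: 0.0113
gripper_force: 59.5
[ 0.3577768  -0.1478715   0.23747757] [1.75054414 0.54435715 5.23653679]
[0.02232729 0.61028311] [-0.01665694  0.47697182] [-0.03515492 -0.1866237 ] [np.float64(0.606934020783568), np.float64(0.47947035654762826)] -0.20578313391689598
```

View pics/t6.png

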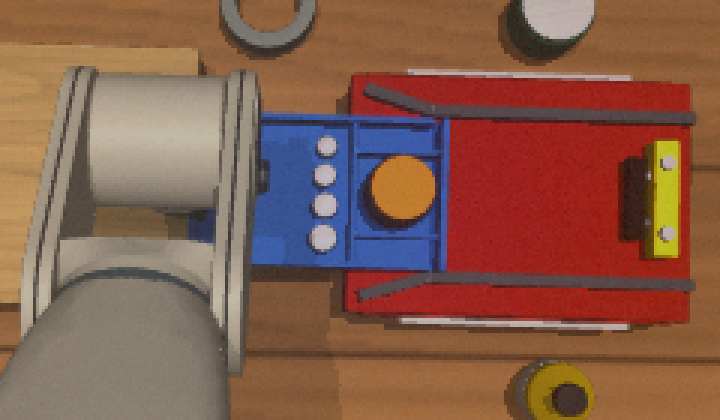

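The nose is entering the straight rails and may be ~1 mm towards -x. I'll correct that and carry on in short checked steps.

```bash
python3 -m inch '[[[0.02,0,0.01,0,0,0,0],[0.015,-0.1,0.005,0,0,0,0],[-0.003,-0.2,0,0,0,0,0],[-0.003,-0.2,0,0,0,0,0],[-0.003,-0.2,0,0,0,0,0],[-0.003,-0.2,0,0,0,0,0],[-0.003,-0.1,0,0,0,0,0],[0,0,0,0,0,0,0]]]'; python3 - <<'E'
from h import *
s=ctrl.read_state();print(s['wrist_torque'],s['force'])
E
```

```text
time_s: 14.55
tcp_pos: [0.5463, -0.019, 0.1405]
ee_rot: [3.141, -0.038, -0.001]
force: [1.1, -0.8, -4.2]
grip_width: 0.0114
gripper_force: 58.4
[-0.00163099 -0.32504374  0.3334692 ] [ 1.11107549 -0.7777763  -4.16258204]
```

```bash
python3 -m inch '[[[0.02,-0.1,0,0,0,0,0],[0.01,-0.2,0,0,0,0,0],[-0.003,-0.2,0,0,0,0,0],[-0.003,-0.2,0,0,0,0,0],[-0.003,-0.2,0,0,0,0,0],[-0.003,-0.2,0,0,0,0,0],[-0.003,-0.1,0,0,0,0,0],[0,0,0,0,0,0,0]]]'; python3 - <<'E'
from h import *
s=ctrl.read_state();print(s['wrist_torque'],s['force'])
im=imaging.snapshot('top');cv2.imwrite('pics/t7.png',im[150:290,180:420,::-1].repeat(3,0).repeat(3,1))
E
```

```text
time_s: 15.35
tcp_pos: [0.5468, -0.0489, 0.1406]
ee_rot: [3.141, -0.038, -0.0]
force: [0.9, -1.1, -4.5]
grip_width: 0.0111
gripper_force: 58.4
[ 0.07623383 -0.06249895  0.03073511] [ 0.90218998 -1.11579358 -4.46470118]
```

View pics/t7.png

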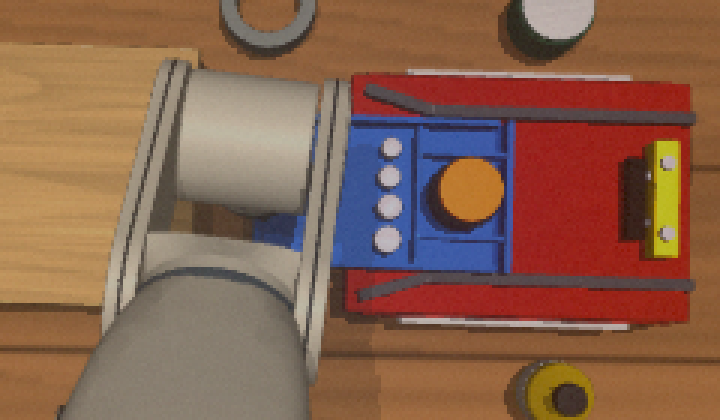

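The tray is well in between the rails, with low forces and ~95 mm to go.

```bash
python3 -m inch '[[[-0.003,-0.1,0,0,0,0,0],[-0.003,-0.2,0,0,0,0,0],[-0.003,-0.2,0,0,0,0,0],[-0.003,-0.2,0,0,0,0,0],[-0.003,-0.2,0,0,0,0,0],[-0.003,-0.2,0,0,0,0,0],[-0.003,-0.2,0,0,0,0,0],[-0.003,-0.1,0,0,0,0,0],[0,0,0,0,0,0,0]]]'; python3 - <<'E'
from h import *
s=ctrl.read_state();print(s['wrist_torque'],s['force'])
E
python3 -m inch '[[[-0.003,-0.1,0,0,0,0,0],[-0.003,-0.2,0,0,0,0,0],[-0.003,-0.2,0,0,0,0,0],[-0.003,-0.2,0,0,0,0,0],[-0.003,-0.2,0,0,0,0,0],[-0.003,-0.1,0,0,0,0,0],[0,0,0,0,0,0,0]]]'; python3 - <<'E'
from h import *
s=ctrl.read_state();print(s['wrist_torque'],s['force'])
im=imaging.snapshot('top');C=cam("top");m=mask(im,"blue")
no=fit(C,bnd(m,'h',range(200,232),1),.135,0);print("nose",np.polyval(no,.543),no)
cv2.imwrite('pics/t8.png',im[150:290,180:420,::-1].repeat(3,0).repeat(3,1))
E
```

```text
time_s: 16.3
tcp_pos: [0.5463, -0.0839, 0.1406]
ee_rot: [3.141, -0.038, -0.0]
force: [-0.4, -1.8, -3.9]
grip_width: 0.0112
gripper_force: 58.5
[ 0.08455197 -0.08064365 -0.01395579] [-0.36727072 -1.76802886 -3.92167688]
time_s: 17.0
tcp_pos: [0.5459, -0.1089, 0.1407]
ee_rot: [3.141, -0.038, 0.0]
force: [-0.2, -1.1, -3.2]
grip_width: 0.0116
gripper_force: 58.5
[ 0.06572207 -0.07594149  0.06120167] [-0.23599602 -1.06308921 -3.17697999]
nose -0.3219166093886302 [-0.00123563 -0.32124566]
```

View pics/t8.png

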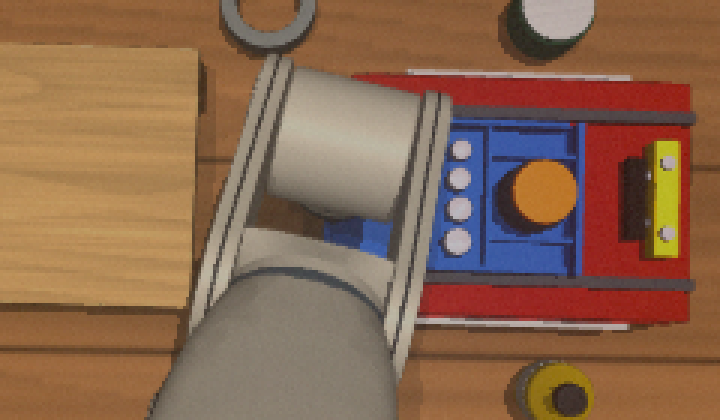

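The nose is at col ~585 with the bumper face at ~624, so ~34 mm remain. I'll go 25 mm, then creep.

```bash
python3 -m inch '[[[-0.003,-0.1,0,0,0,0,0],[-0.003,-0.2,0,0,0,0,0],[-0.003,-0.2,0,0,0,0,0],[-0.003,-0.2,0,0,0,0,0],[-0.003,-0.15,0,0,0,0,0],[-0.003,-0.1,0,0,0,0,0],[0,-0.05,0,0,0,0,0],[0,0,0,0,0,0,0]]]'; python3 -m inch '[[[0,-0.03,0,0,0,0,0],[0,-0.03,0,0,0,0,0],[0,-0.03,0,0,0,0,0],[0,-0.03,0,0,0,0,0],[0,0,0,0,0,0,0]]]'
```

```text
time_s: 17.85
tcp_pos: [0.5454, -0.1336, 0.1407]
ee_rot: [3.141, -0.038, 0.0]
force: [0.6, -1.3, -4.6]
grip_width: 0.011
gripper_force: 58.5
time_s: 18.35
tcp_pos: [0.5454, -0.1363, 0.1407]
ee_rot: [-3.141, 0.037, -0.0]
force: [0.1, -0.2, -2.8]
grip_width: 0.011
gripper_force: 58.7
```

```bash
python3 -m inch '[[[0,-0.03,0,0,0,0,0],[0,-0.03,0,0,0,0,0],[0,-0.03,0,0,0,0,0],[0,0,0,0,0,0,0]]]'
```

```text
time_s: 18.75
tcp_pos: [0.5454, -0.1386, 0.1407]
ee_rot: [3.141, -0.038, -0.0]
force: [0.8, -0.3, -3.6]
grip_width: 0.0111
gripper_force: 58.7
```

```bash
python3 -m inch '[[[0,-0.03,0,0,0,0,0],[0,-0.03,0,0,0,0,0],[0,-0.03,0,0,0,0,0],[0,0,0,0,0,0,0]]]'
```

```text
time_s: 19.15
tcp_pos: [0.5454, -0.1409, 0.1407]
ee_rot: [3.141, -0.038, -0.0]
force: [-0.4, 0.1, -3.5]
grip_width: 0.0113
gripper_force: 58.7
```

```bash
python3 -m inch '[[[0,-0.02,0,0,0,0,0],[0,-0.02,0,0,0,0,0],[0,-0.02,0,0,0,0,0],[0,0,0,0,0,0,0]]]'
```

```text
time_s: 19.55
tcp_pos: [0.5454, -0.1424, 0.1407]
ee_rot: [3.141, -0.038, -0.0]
force: [0.1, 1.3, -3.1]
grip_width: 0.0113
gripper_force: 58.7
```

```bash
python3 -m inch '[[[0,-0.02,0,0,0,0,0],[0,-0.02,0,0,0,0,0],[0,-0.02,0,0,0,0,0],[0,0,0,0,0,0,0]]]'
```

```text
time_s: 19.95
tcp_pos: [0.5454, -0.1439, 0.1407]
ee_rot: [3.141, -0.038, -0.0]
force: [-0.1, 1.5, -4.0]
grip_width: 0.0113
gripper_force: 58.7
```

```bash
python3 -m inch '[[[0,-0.02,0,0,0,0,0],[0,-0.02,0,0,0,0,0],[0,0,0,0,0,0,0]]]'
```

```text
time_s: 20.25
tcp_pos: [0.5454, -0.1449, 0.1407]
ee_rot: [3.141, -0.038, 0.0]
force: [0.2, 0.4, -3.4]
grip_width: 0.0113
gripper_force: 58.7
```

```bash
python3 -m inch '[[[0,-0.02,0,0,0,0,0],[0,-0.02,0,0,0,0,0],[0,-0.02,0,0,0,0,0],[0,0,0,0,0,0,0]]]'
```

```text
time_s: 20.65
tcp_pos: [0.5454, -0.1464, 0.1407]
ee_rot: [3.141, -0.038, -0.0]
force: [-0.7, 0.7, -3.3]
grip_width: 0.0112
gripper_force: 58.7
```

```bash
python3 -m inch '[[[0,-0.02,0,0,0,0,0],[0,-0.02,0,0,0,0,0],[0,0,0,0,0,0,0]]]'; python3 - <<'E'
from h import *
im=imaging.snapshot('top');C=cam("top")
print(im[205:228:6,372:408].max(2));print(im[216,372:408].tolist())
E
```

```text
time_s: 20.95
tcp_pos: [0.5454, -0.1473, 0.1407]
ee_rot: [3.141, -0.038, -0.0]
force: [-0.9, 0.7, -3.7]
grip_width: 0.011
gripper_force: 58.7
[[187 188 187 190 189 187 189 190 188 189 186  95  81  60  59 113 164 158
   53  52  52  56  54  62  84  89 171 185 104 150 181 181 181 188 177 149]
 [187 186 188 187 187 188 188 188 189 190 189 184 187 191 188 183 156 120
   45  54  53  58  54  58  84  87 127 188 185 188 189 186 190 187 175 152]
 [189 189 188 189 187 188 190 191 187 190 187 189 187 188 185 145 159 125
   51  50  53  53  53  66  84  93 183 185 185 187 185 186 186 184 174 151]
 [142 182 182 185 184 189 185 188 181 184 180  82  83  61  67 138 160 123
   53  52  54  51  56  94  94  94 186 190 187 189 187 187 185 182 165 156]]
[[188, 120, 47], [186, 118, 45], [188, 119, 44], [188, 121, 42], [189, 122, 45], [189, 118, 40], [187, 118, 43], [190, 120, 45], [188, 119, 42], [188, 117, 42], [188, 115, 41], [189, 117, 39], [188, 118, 39], [188, 116, 41], [187, 116, 39], [180, 114, 51], [84, 84, 126], [56, 76, 124], [51, 37, 34], [53, 41, 36], [49, 37, 32], [55, 42, 35], [54, 37, 32], [62, 42, 20], [82, 63, 26], [88, 66, 21], [154, 130, 20], [190, 187, 45], [187, 186, 40], [187, 185, 36], [187, 185, 41], [186, 184, 36], [187, 183, 37], [190, 183, 41], [171, 117, 25], [149, 35, 27]]
```

```bash
python3 -m inch '[[[0,-0.02,0,0,0,0,0],[0,-0.02,0,0,0,0,0],[0,-0.02,0,0,0,0,0],[0,0,0,0,0,0,0]]]'
```

```text
time_s: 21.4
tcp_pos: [0.5452, -0.1483, 0.1407]
ee_rot: [-3.141, 0.038, 0.001]
force: [-0.9, 5.0, -2.8]
grip_width: 0.0111
gripper_force: 58.9
```

```bash
python3 -m inch '[[[0,-0.02,0,0,0,0,0],[0,-0.02,0,0,0,0,0],[0,0,0,0,0,0,0]]]'
```

```text
time_s: 21.7
tcp_pos: [0.5451, -0.1484, 0.1407]
ee_rot: [-3.139, 0.038, 0.001]
force: [-0.2, 10.4, -0.4]
grip_width: 0.0116
gripper_force: 59.3
```

```bash
python3 -m inch '[[[0,-0.02,0,0,0,0,0],[0,-0.02,0,0,0,0,0],[0,0,0,0,0,0,0]]]'
```

```text
time_s: 22.0
tcp_pos: [0.545, -0.1484, 0.1407]
ee_rot: [-3.138, 0.038, 0.002]
force: [-0.7, 14.5, 0.8]
grip_width: 0.0115
gripper_force: 59.7
```

Contact: about 14 N at a standstill. I'll hold, relax, release, and rise.

```bash
python3 -m inch '[[[0,0,0,0,0,0,0],[0,0,0,0,0,0,0],[0,0,0,0,0,0,0],[0,0,0,0,0,0,0]]]'; python3 -m inch '[[[0,0.02,0,0,0,0,0],[0,0.02,0,0,0,0,0],[0,0.01,0,0,0,0,0],[0,0,0,0,0,0,0]]]'
```

```text
time_s: 22.4
tcp_pos: [0.545, -0.1484, 0.1407]
ee_rot: [-3.138, 0.037, 0.002]
force: [-0.0, 15.1, 0.3]
grip_width: 0.0112
gripper_force: 59.7
time_s: 22.8
tcp_pos: [0.5451, -0.1484, 0.1407]
ee_rot: [-3.14, 0.037, 0.001]
force: [-0.2, 8.1, -0.3]
grip_width: 0.0112
gripper_force: 59.4
```

```bash
python3 -m inch '[[[0,0.02,0,0,0,0,0],[0,0,0,0,0,0,0],[0,0,0,0,0,0,0.4],[0,0,0,0,0,0,0.7],[0,0,0,0,0,0,1],[0,0,0,0,0,0,1],[0,0,0,0,0,0,1],[0,0,0,0,0,0,1]]]'; python3 -m inch '[[[0,0,0.2,0,0,0,1],[0,0,0.5,0,0,0,1],[0,0,1,0,0,0,1],[0,0,1,0,0,0,1],[0,0,1,0,0,0,1],[0,0,1,0,0,0,1],[0,0,1,0,0,0,1],[0,1,1,0,0,0,1],[0,1,0,0,0,0,1],[0,1,0,0,0,0,1]]]'; python3 -m inch '[[[0,1,0,0,0,0,1],[0,1,0,0,0,0,1],[0,1,0,0,0,0,1],[0,1,0,0,0,0,1],[0,0,0,0,0,0,1],[0,0,0,0,0,0,1]]]'
python3 - <<'E'
from h import *
C=cam("top");im=imaging.snapshot("top");m=mask(im,"blue")
for n,c,v in(("up",fit(C,bnd(m,'v',range(325,380),0),.135,1),-.25),("lo",fit(C,bnd(m,'v',range(325,380),1),.135,1),-.25),("nose",fit(C,bnd(m,'h',range(200,230),1),.135,0),.54)):print(n,c,np.polyval(c,v))
s=imaging.snapshot("scene");a=im[140:290,240:420].repeat(3,0).repeat(2,1);b=s[80:305,130:350]
b=cv2.resize(b,None,fx=2,fy=2);a=cv2.resize(im[140:290,220:420],(400,300));a=cv2.copyMakeBorder(a,0,150,0,0,cv2.BORDER_CONSTANT)
cv2.imwrite("pics/fin.png",np.hstack([a[:,:360],b])[:,:,::-1])
E
```

```text
time_s: 23.6
tcp_pos: [0.5454, -0.1491, 0.1407]
ee_rot: [3.141, -0.038, 0.0]
force: [0.2, 0.5, 0.2]
grip_width: 0.0857
gripper_force: 0.0
time_s: 24.6
tcp_pos: [0.5458, -0.0734, 0.3106]
ee_rot: [3.141, -0.039, 0.005]
force: [0.6, -0.7, -0.5]
grip_width: 0.0853
gripper_force: 0.0
time_s: 25.2
tcp_pos: [0.5454, 0.0262, 0.3091]
ee_rot: [3.141, -0.035, 0.002]
force: [0.7, -0.5, -0.2]
grip_width: 0.0857
gripper_force: 0.0
up [0.01470395 0.61010597] 0.6064299805103427
lo [0.01064105 0.4802315 ] 0.4775712390809257
nose [-0.0042353  -0.36043818] -0.36272524074557483
```

View pics/fin.png

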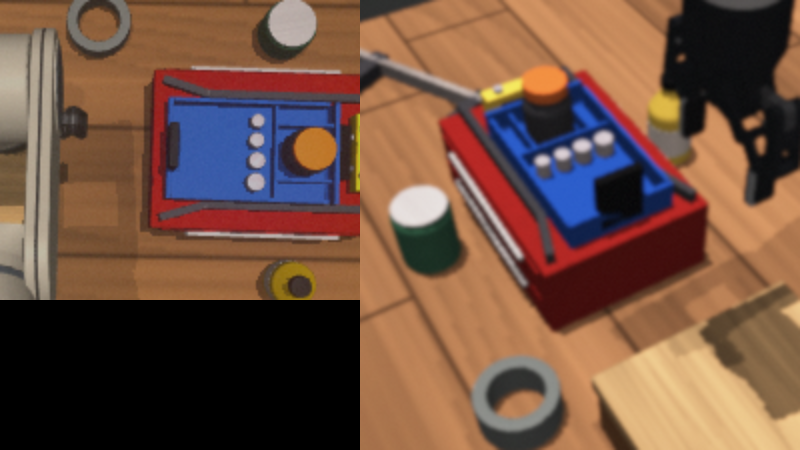

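The tray lies flat and straight between the rails with its nose at the bumper, and the jar is upright in its pocket. The other things are where they stood and the gripper is clear.

```bash
python3 -c "
from plant import job
print(job.finish_job())"
```

```text
the job is handed in; nothing more can be done
None
```

I slid the tray flat across the gap and between the rails, pressed its nose on the bumper with about 15 N, then released it and handed the job in at about 25 s; the hand-in returned no verdict.

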